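# Hang the peg basket on the laundry hook and pin it

### The job

Hang the peg basket by the middle of its handle in the notch of the hook under the wire shelf, keeping it upright on the way. Then take the retaining pin out of its wooden block and push it all the way down through both plates of the hook's nose, so that the basket cannot shake off. Leave the other loose things on the table where they are.

Things in the scene. Friction and masses are not known exactly. Their poses are not given: they have to be found in the camera images.
- basket: Grey plastic peg basket, open box 100 mm (own x) by 134 mm (own y) by 70 mm high, about 0.2 kg, pegs fixed inside. Origin: centre of its underside, z up. Stiff (not swinging) bail handle of 10 mm round bar: uprights at y = +-63 mm and a straight level bar along y between them, axis 150 mm above the underside, 80 mm above the rim. Same front to back.
- basket_bar (a point): Middle of the basket's handle bar, on its axis (basket frame 0, 0, 150 mm); axes as the basket's: y runs along the bar.
- bracket: Fixed steel hook stand. Origin: on the table under its 24 mm square post; -x runs along the hook to its nose. Foot plate 170 x 130 x 12 mm (x -105 to 65 mm). Hook arm: two level straps 24 mm wide (y), 8 mm thick, tops at z = 215 and 195 mm, from the post to x = -133 mm, then nose plates 32 mm wide to x = -167 mm. V notch for the bar on the upper strap: x -115 to -75 mm, flanks up to z = 232 mm.
- shelf_edge (a point): Middle of the lower front edge of the stand's wire shelf, above the hook (bracket frame -75, 0, 352 mm). Shelf 160 mm wide (y), 8 mm thick, reaching back 130 mm to +x. A tool pointing straight down cannot hold the bar at the notch without striking this edge: lean the tool so that its back is towards -x.
- hook_seat (a point): Where the axis of the hung handle bar lies in the 45 degree V notch (bracket frame -95, 0, 223 mm), bar along y; axes as the bracket's. The bar comes from in front of the nose over the front flank (bar axis above z = 239 mm), the hook arm passing under the bar, between the handle's uprights and above the basket's rim, then down.
- hook_hole (a point): Centre of the pin hole's mouth on top of the upper nose plate (bracket frame -150, 0, 215 mm); vertical 13 mm round holes in both nose plates, in line, mouths chamfered 2 mm.
- pin: Loose retaining pin, 94 mm long, about 0.08 kg: steel shank 10 mm across and 58 mm long with a tapered tip, under a black cylindrical knob 24 mm across and 36 mm high. Origin: the tip; z runs up the shank to the knob. It stands upright in the block at the start, its knob resting on the block.
- pin_shoulder (a point): Centre of the underside of the pin's knob, 58 mm above the tip. Fully home it lies on the upper nose plate.
- block: Fixed wooden block, 70 mm cube, with a vertical 13 mm hole 60 mm deep in the middle of its top, where the pin is parked. Origin: centre of its underside.
- detergent: Loose bystander: tall white bottle with a blue cap, 76 mm across, 190 mm high. Origin: its underside, centre; upright.
- softener: Loose bystander: blue bottle with a white cap, 64 mm across, 160 mm high. Origin: its underside, centre; upright.
- tin: Loose bystander: can, 72 mm across, 75 mm high. Origin: its underside, centre; upright.
- scoop_cup: Loose bystander: small white open cup, 60 mm across, 45 mm high. Origin: its underside, centre; upright.
- jar: Loose bystander: jar with a lid, 68 mm across, 90 mm high. Origin: its underside, centre; upright.
There are look-alikes about, which are no part of the job. Leave any red or turquoise look-alike of the basket alone.

How it is judged:
On the way:
1. the basket hangs by its handle in the hook's notch, let go (x of basket_bar in the frame of bracket between -0.107 and -0.083 m and y of basket_bar in the frame of bracket between -0.03 and 0.03 m and z of basket_bar in the frame of bracket between 0.213 and 0.236 m and angle between basket's own z axis and vertical below 0.3 rad and contact force between the fingers and basket below 0.1 N), for 0.3 s.
At the end, for the whole second after the job is handed in: Basket hangs let go and at rest, handle middle in the notch (12 mm along the hook, 30 mm along the bar, 10 mm in height), tilt under 0.3 rad; pin through both nose plates at rest, 4 mm from the hole's axis, knob within 6 mm of the upper plate, tilt under 0.12 rad (all of step 1 and linear speed of basket below 0.04 m/s and horizontal distance between pin_shoulder and hook_hole below 0.004 m and z of pin_shoulder in the frame of bracket between 0.205 and 0.221 m and angle between pin's own z axis and vertical below 0.12 rad and linear speed of pin below 0.03 m/s); the robot touches nothing.
It fails at once if the basket is tipped by more than 0.8 rad (angle between basket's own z axis and vertical above 0.8 rad).
It fails at once if a bystander (bottle, tin, cup or jar) is moved by more than 40 mm (distance of any of detergent, softener, tin, scoop_cup, jar from where it was at the start of the episode above 0.04 m).
It also fails if it takes over 69 s, if anything falls off the work surface, if the arm or the gripper's body presses on something with over 40 N, if the wrist force passes 120 N, or if a joint passes its speed limit or range.

### The arm

A 6-joint arm with a two-finger parallel gripper is mounted at the origin on the work surface. World frame = base frame: x ahead of the robot, y to its left, z up, the work surface at z = 0. Lengths are in m, angles in rad, forces in N, time in s.
With the tool pointing down it reaches from about 0.35 to 0.85 m from the base axis. Payload 8.1 kg.
Tool frame: the origin (TCP) lies between the finger pads, 19 mm behind the fingertips; this is the grasp point; z points along the fingers, y is the line along which they close (so a half turn about z gives the same grasp; the last joint's range is limited). The gripper opens to 93 mm and grips with 3 to 60 N. Pads are 15 mm wide; open, the fingers measure 128 mm over their backs; the gripper's body (75 mm by 188 mm) begins 65 mm behind the grasp point.
Start: joints at [-1.311, 0.13, 1.488, -0, 1.523, -0.085], TCP at [0.203, -0.565, 0.237] pointing down, gripper open.
Joint ranges: [-2.96, 2.96], [-0.89, 2.26], [0.02, 2.5], [-1.34, 4.48], [0, 2.73], [-2.66, 2.66]. Speed limits (rad/s): [2.39, 2.39, 2.79, 3.14, 3.14, 3.14].

### API

Orientations are given as a unit quaternion [x, y, z, w].
In Python, from bench import arm, eyes gives the robot as it stands. The module is installed in compiled form; this text tells all that it offers. Calls block until the motion is done:
- arm.move_ptp(position, orientation): joint-space move of the TCP to a pose.
- arm.line_to(position, attitude=None, v=0.15, threshold=None): straight line of the TCP; attitude=None keeps the orientation; v is the mean speed in m/s. With threshold (N) it stops when the force on the tool has changed by that much, and returns True; else False.
- arm.move_joints(angles): joint-space move.
- arm.let_go() and arm.close_gripper(): open the fingers fully, or close them until they stop; the grip force is fixed at half the most.
- arm.wait(seconds).
- arm.solve_ik(position, orientation): joint angles nearest the present ones, or None.
- arm.get_state(): the state.
- eyes.get_image(name): name is "scene" or "top" or "wrist"; returns a dict with "img" (400x640x3 uint8, red, green, blue), "camera_matrix" (3x3 intrinsics, pixels), "cam_to_world" (4x4, takes a point from camera to world coordinates). Camera axes: x right, y up, looking along -z (the intrinsics and any distortion apply to the point x, -y, -z); pixel columns grow to the right and rows downward; lengths in m; the calibration is good to about 2 mm. A picture is of the moment at which its call begins. There is no depth.
A pose or a line that the arm cannot do raises arm.MotionError and nothing moves.
- arm.job_done(): hands the job in; it is judged then, once.
The state is a dict: "clock": time; "joints": joint angles; "joint_vel": joint speeds; "tau": joint torques, N m; "position": TCP position; "orientation": TCP orientation; "wrist_force": force on the tool from outside, world axes, zero at the start; "moment": the same for the moment, N m; "opening": finger opening in m; "grip_force": force on a finger pad.
Only numpy, scipy, OpenCV 4.12 (cv2) and the standard library are available. Lean on these libraries where they do the work, as an engineer would, in place of code of your own. Each camera call takes 0.05 s, during which the arm holds its last target. There are 200 camera calls.

## Working session

There is one attempt and no reset: what is moved stays moved. The work goes in short steps, each a Python script; the robot and the scene stay as the last script left them, time stands still between calls to the robot, and variables do not carry over. Pictures are saved under pics/ and viewed, at most 10 in all, crops included, and the job is handed in when it is done.

```bash
mkdir -p pics; python3 - <<'E'
from bench import arm, eyes
import cv2, numpy as np, pickle
d={}
for n in ["scene","top"]:
    r=eyes.get_image(n); d[n]=r
    cv2.imwrite(f"pics/{n}0.png",r["img"][:,:,::-1])
    print(n,np.round(r["camera_matrix"],1).tolist(),np.round(r["cam_to_world"],3).tolist(),[k for k in r])
pickle.dump(d,open("d0.pkl","wb"))
print(arm.get_state())
E
```

```text
scene [[490.1, 0.0, 321.9], [0.0, 490.1, 195.4], [0.0, 0.0, 1.0]] [[0.442, -0.724, 0.53, 1.279], [0.897, 0.358, -0.259, -0.274], [-0.003, 0.59, 0.808, 1.295], [0.0, 0.0, 0.0, 1.0]] ['img', 'camera_matrix', 'cam_to_world']
top [[441.3, 0.0, 317.9], [0.0, 441.3, 195.1], [0.0, 0.0, 1.0]] [[-0.012, 0.977, -0.213, 0.324], [-1.0, -0.011, 0.005, 0.071], [0.002, 0.213, 0.977, 1.342], [0.0, 0.0, 0.0, 1.0]] ['img', 'camera_matrix', 'cam_to_world']
{'clock': 0.1, 'joints': array([-1.31141031e+00,  1.31125857e-01,  1.48915523e+00,  1.87907081e-06,
        1.52299805e+00, -8.54028963e-02]), 'joint_vel': array([ 0.00017696,  0.00064847, -0.00291151,  0.00093032, -0.00070689,
       -0.00050265]), 'tau': array([ 2.30020552e-03, -5.61345220e+01, -4.93092799e+01,  7.71374535e-02,
        2.90610432e-02, -5.82919355e-06]), 'position': array([ 0.20269553, -0.56421623,  0.23647662]), 'orientation': array([ 9.85176499e-01,  1.71541697e-01, -7.23276343e-05, -8.40135554e-04]), 'wrist_force': array([-0.72201795, -0.13330634, -0.11264104]), 'moment': array([-0.04368785,  0.04067269,  0.03071353]), 'grip_force': 0.0, 'opening': 0.09293062371766826}
```

View pics/scene0.png

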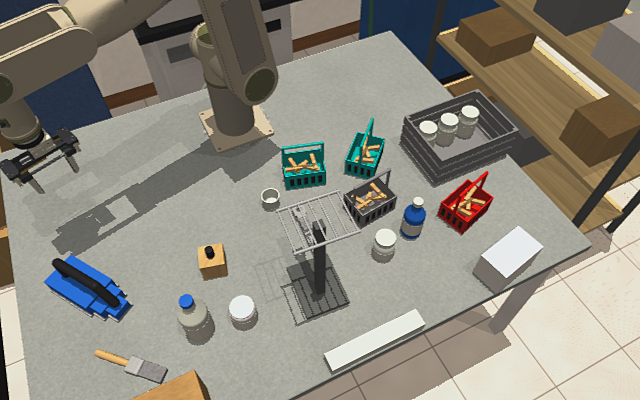

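View pics/top0.png

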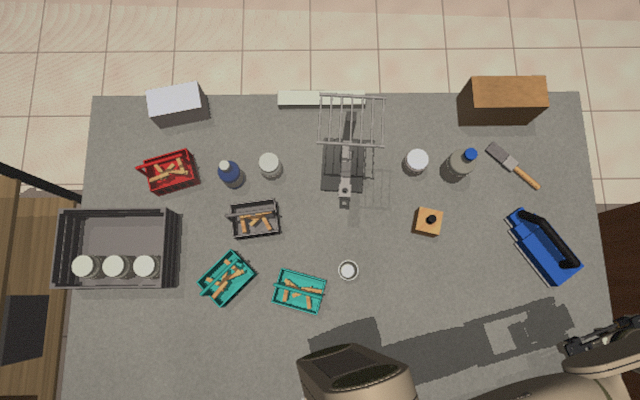

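The top view shows four baskets: red (168,172), turquoise (227,278) and (300,291), and grey (255,219), which is at scene (370,197). Only the grey one matches the description. The hook's nose is near top (345,200), and the pin's block is at top (428,222), scene (211,260). I'll confirm with one enlarged mosaic.

```bash
python3 - <<'E'
import cv2, numpy as np, pickle
d=pickle.load(open("d0.pkl","rb"))
def crop(n,x,y,w,h,s):
    c=cv2.resize(d[n]["img"][y:y+h,x:x+w,::-1],None,fx=s,fy=s,interpolation=cv2.INTER_CUBIC)
    for k in range(0,w,10): cv2.line(c,(k*s,0),(k*s,4 if (x+k)%50 else 12),(0,0,255),1)
    for k in range(0,h,10): cv2.line(c,(0,k*s),(4 if (y+k)%50 else 12,k*s),(0,0,255),1)
    return c
A=np.hstack([crop("top",220,190,70,60,5),crop("top",310,90,90,60*1,5)])
B=np.hstack([crop("top",310,150,90,60,5),crop("top",400,190,70,60,5)])
C=np.hstack([crop("scene",335,160,70,60*1,5),crop("scene",270,190,90,60,5)])[:,:800]
cv2.imwrite("pics/mos.png",cv2.resize(np.vstack([A,B]),(800,600)))
# second mosaic for the scene camera
C=np.hstack([crop("scene",335,165,70,60,5),crop("scene",190,235,50,60,5)])
D=crop("scene",250,180,120,145,4)
cv2.imwrite("pics/mos2.png",np.hstack([np.vstack([C[:,:350],np.pad(C[:,350:],((0,0),(0,100),(0,0)))])[:580],D[:580,:450]]))
E
```

```text
(no output)
```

View pics/mos.png

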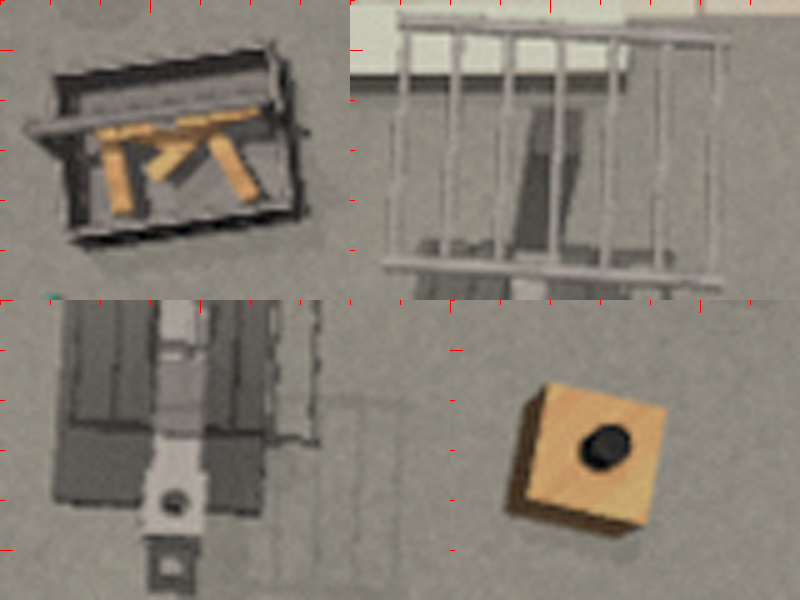

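View pics/mos2.png

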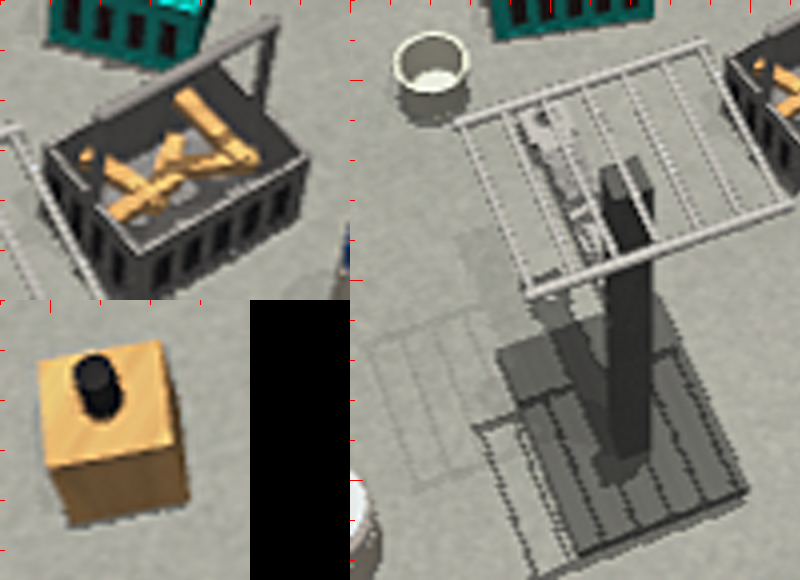

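The crops confirm the choice: the open grey box has rim corners at top (231,205), (274,199), (281,233) and (235,239), with its grey bar from (226,216) to (275,211). The hook hole is at top (345,190), and the knob is at top (431.6,219). Next I'll fit poses from both cameras.

```bash
cat > h.py <<'E'
import cv2, numpy as np, pickle
from scipy.optimize import least_squares
from scipy.spatial.transform import Rotation as R
def proj(c,P):
    P=np.atleast_2d(P).astype(float); T=np.linalg.inv(c["cam_to_world"]); q=P@T[:3,:3].T+T[:3,3]
    q=q*[1,-1,-1]; u=q@np.array(c["camera_matrix"]).T; return u[:,:2]/u[:,2:]
def place(p,B):
    c,s=np.cos(p[2]),np.sin(p[2]); B=np.atleast_2d(B)
    return B@np.array([[c,-s,0],[s,c,0],[0,0,1]]).T+[p[0],p[1],0]
def fit(d,obs,p0):
    f=lambda p: np.concatenate([(proj(d[n],place(p,B))-px).ravel() for n,B,px in obs])
    r=least_squares(f,p0,loss="soft_l1"); return r.x, r.fun.reshape(-1,2)
E
cat > fit.py <<'E'
from h import *
d=pickle.load(open("d0.pkl","rb")); np.set_printoptions(precision=3,suppress=True)
# basket: x 50, y 67 ; image up=+x, left=+y in top view
rim=[[.05,.067,.07],[.05,-.067,.07],[-.05,-.067,.07],[-.05,.067,.07]]
bar=[[0,.063,.15],[0,-.063,.15]]
obs=[("top",rim,[[231,205],[274,199.4],[280.6,232.6],[235,238.6]]),("top",bar,[[227,215.6],[275,210.8]]),
("scene",bar[::-1],[[355,187.4],[390,170.5]])]
obs.append(("scene",[rim[i] for i in (2,3,0,1)],[[344,195],[376.6,177.4],[396.6,197],[363,215]]))
p,r=fit(d,obs,[.5,.2,0]); print("basket",p); print(r)
s=.035;h=.07
top=[[s,s,h],[s,-s,h],[-s,-s,h],[-s,s,h]]
obs=[("top",top,[[419.4,206.6],[443.2,211.6],[439,234.6],[415.4,229.4]]),("top",[[0,0,.106]],[[431.6,219]]),
("scene",[top[i] for i in (2,3,0,1)],[[197.6,247],[222.4,243.4],[227,264],[199.6,268.4]]),("scene",[[0,0,.106]],[[209,248]])]
p,r=fit(d,obs,[.45,-.2,0]); print("block",p); print(r)
obs=[("top",[[-.15,0,.215],[-.105,.065,.012],[-.105,-.065,.012]],[[345,190],[320.4,189.6],[362.4,193]]),
("top",[[-.075,.08,.352],[-.075,-.08,.352]],[[317,142.4],[384.4,146.4]]),
("scene",[[-.15,0,.215],[.065,-.065,.012],[.065,.065,.012]],[[298.2,209.5],[307,318.7],[348.7,302.5]]),
("scene",[[-.075,-.08,.355],[-.075,.08,.355],[.055,.08,.355],[.055,-.08,.355]],[[277.5,210.5],[338.2,190.7],[361.2,231.2],[295,253.2]])]
p,r=fit(d,obs,[.6,0,0]); print("bracket",p,place(p,[-.15,0,.215]),place(p,[-.095,0,.223])); print(r)
E
python3 fit.py
```

```text
basket [0.536 0.251 0.124]
[[-1.291 -1.105]
 [ 1.058 -1.558]
 [-1.552 -1.31 ]
 [-2.036 -1.047]
 [ 0.245  0.218]
 [-1.979 -1.13 ]
 [-1.226  0.366]
 [-2.127 -1.157]
 [-1.927 -1.876]
 [-0.038 -2.883]
 [-0.491 -1.381]
 [-1.964  0.469]]
block [ 0.522 -0.258 -0.236]
[[-0.44  -0.628]
 [-0.697 -0.392]
 [-0.458 -0.189]
 [-0.659 -0.342]
 [ 0.227 -0.904]
 [-0.135 -0.259]
 [-0.573 -1.292]
 [-2.648 -0.935]
 [-0.31  -0.429]
 [-0.641  0.457]]
bracket [ 0.733 -0.016 -0.067] [[ 0.583 -0.006  0.215]] [[ 0.638 -0.009  0.223]]
[[-0.169 -0.479]
 [-0.02  -0.589]
 [-0.033 -1.727]
 [-1.154  1.238]
 [-0.659  0.831]
 [-0.077 -0.113]
 [-0.177 -0.062]
 [ 1.39  -0.811]
 [-2.655  0.179]
 [-0.195 -1.108]
 [-0.171  1.097]
 [-0.562  3.011]]
```

```bash
cat >> h.py <<'E'
BK=np.array([.536,.251,.124]); BL=np.array([.522,-.258,-.236]); BR=np.array([.733,-.016,-.067])
def ori(yaw,th,sg=1):
    ex=np.array([np.cos(yaw),np.sin(yaw),0]); ez=np.array([0,0,1.])
    z=np.sin(th)*ex-np.cos(th)*ez; y=sg*(np.cos(th)*ex+np.sin(th)*ez)
    return R.from_matrix(np.c_[np.cross(y,z),y,z]).as_quat()
def back(yaw,th): return -R.from_quat(ori(yaw,th)).as_matrix()[:,2]
def ray(c,px,z):
    K=np.array(c["camera_matrix"]); v=np.linalg.inv(K)@[*px,1]; v=c["cam_to_world"][:3,:3]@(v*[1,-1,-1]); o=c["cam_to_world"][:3,3]
    return o+v*(z-o[2])/v[2]
E
python3 - <<'E'
from h import *; from bench import arm
np.set_printoptions(precision=3,suppress=True)
d=pickle.load(open("d0.pkl","rb"))
th=np.radians(50)
for n,px,z in [("T1",(227,278),.07),("T2",(300,291),.07),("cup",(348,270),.045),("soft",(229,166),.16),("jar",(269,160),.09),("det",(470,155),.19),("tin",(417,155),.075)]:
    w=ray(d["top"],px,z); e=w-[*BK[:2],0]; c,s=np.cos(BK[2]),np.sin(BK[2])
    print(n,w,"in basket",np.array([c*e[0]+s*e[1],-s*e[0]+c*e[1]]))
for off in (.034,-.034):
  for sg in (1,-1):
    for deg in (45,50,55):
      t=np.radians(deg); out=[]
      for P,y in ((place(BK,[0,off,.15])[0],BK[2]),(place(BK,[0,off,.30])[0],BK[2]),(place(BR,[-.095,off,.223])[0],BR[2]),(place(BR,[-.20,off,.26])[0],BR[2]),(place(BR,[-.095,off,.223])[0]+.1*back(BR[2],t),BR[2])):
        out.append(arm.solve_ik(P,ori(y,t,sg)))
      print(off,sg,deg,[None if q is None else np.round(q,2).tolist() for q in out])
E
```

```text
T1 [0.363 0.325 0.07 ] in basket [-0.162  0.095]
T2 [0.325 0.118 0.07 ] in basket [-0.226 -0.106]
cup [ 0.383 -0.02   0.045] in basket [-0.186 -0.25 ]
soft [0.667 0.311 0.16 ] in basket [0.137 0.043]
jar [0.704 0.208 0.09 ] in basket [ 0.162 -0.064]
det [ 0.682 -0.351  0.19 ] in basket [ 0.07  -0.616]
tin [ 0.719 -0.234  0.075] in basket [ 0.122 -0.504]
0.034 1 45 [[0.6, -0.32, 2.27, -0.66, 0.56, 0.93], [0.6, -0.5, 2.12, -0.45, 0.85, 0.66], [-0.03, -0.39, 2.18, -0.05, 0.56, 0.08], [-0.01, -0.83, 2.39, -0.06, 0.8, 0.08], [-0.02, -0.7, 2.26, -0.05, 0.8, 0.07]]
0.034 1 50 [[0.63, -0.33, 2.33, -0.88, 0.5, 1.16], [0.63, -0.54, 2.19, -0.56, 0.77, 0.76], [-0.02, -0.43, 2.26, -0.08, 0.44, 0.1], None, [-0.01, -0.8, 2.36, -0.07, 0.71, 0.09]]
0.034 1 55 [[0.65, -0.33, 2.38, -1.16, 0.47, 1.44], [0.65, -0.58, 2.26, -0.7, 0.7, 0.89], [-0.02, -0.46, 2.33, -0.12, 0.32, 0.14], None, None]
0.034 -1 45 [[0.6, -0.32, 2.27, -0.66, 0.56, -2.21], [0.6, -0.5, 2.12, -0.45, 0.85, -2.48], None, None, None]
0.034 -1 50 [[0.63, -0.33, 2.33, -0.88, 0.5, -1.99], [0.63, -0.54, 2.19, -0.56, 0.77, -2.38], None, None,
[... 261 characters left out ...]
, 2.4, 0.18, 0.83, -0.25], [-0.23, -0.73, 2.27, 0.16, 0.83, -0.23]]
-0.034 1 50 [[0.44, -0.48, 2.43, -0.64, 0.41, 0.81], [0.44, -0.68, 2.27, -0.37, 0.73, 0.49], [-0.21, -0.45, 2.27, 0.25, 0.47, -0.31], None, [-0.25, -0.83, 2.38, 0.21, 0.74, -0.27]]
-0.034 1 55 [[0.46, -0.49, 2.49, -0.95, 0.34, 1.12], [0.46, -0.73, 2.35, -0.47, 0.65, 0.58], [-0.22, -0.49, 2.35, 0.37, 0.35, -0.43], None, None]
-0.034 -1 45 [[0.42, -0.45, 2.37, -0.45, 0.5, -2.53], None, None, None, None]
-0.034 -1 50 [[0.44, -0.48, 2.43, -0.64, 0.41, -2.33], [0.44, -0.68, 2.27, -0.37, 0.73, -2.66], None, None, None]
-0.034 -1 55 [[0.46, -0.49, 2.49, -0.95, 0.34, -2.03], [0.46, -0.73, 2.35, -0.47, 0.65, -2.56], None, None, None]
```

```bash
python3 - <<'E'
from h import *; from bench import arm
off=-.036
f=lambda P,y,deg: arm.solve_ik(P,ori(y,np.radians(deg)))
for deg in (46,48,50,52,54):
  print(deg,"grasp",[f(place(BK,[0,off,z])[0],BK[2],deg) is not None for z in (.15,.2,.25,.3)],
   "hook",[(x,z,dy) for x in (-.2,-.195,-.19,-.185,-.18,-.15,-.12,-.095) for z in (.243,.25) for dy in (0,) if f(place(BR,[x,off,z])[0],BR[2],deg) is not None],
   "retreat",[k for k in (.02,.04,.06,.08,.1,.12) if f(place(BR,[-.095,off,.223])[0]+k*back(BR[2],np.radians(deg)),BR[2],deg) is not None],
   "up-retreat",[k for k in (.02,.04,.06,.08,.1,.12) if f(place(BR,[-.095-k,off,.223+.3*k])[0],BR[2],deg) is not None])
E
```

```text
46 grasp [True, True, True, True] hook [(-0.2, 0.243, 0), (-0.2, 0.25, 0), (-0.195, 0.243, 0), (-0.195, 0.25, 0), (-0.19, 0.243, 0), (-0.19, 0.25, 0), (-0.185, 0.243, 0), (-0.185, 0.25, 0), (-0.18, 0.243, 0), (-0.18, 0.25, 0), (-0.15, 0.243, 0), (-0.15, 0.25, 0), (-0.12, 0.243, 0), (-0.12, 0.25, 0), (-0.095, 0.243, 0), (-0.095, 0.25, 0)] retreat [0.02, 0.04, 0.06, 0.08, 0.1, 0.12] up-retreat [0.02, 0.04, 0.06, 0.08, 0.1]
48 grasp [True, True, True, True] hook [(-0.195, 0.243, 0), (-0.19, 0.243, 0), (-0.19, 0.25, 0), (-0.185, 0.243, 0), (-0.185, 0.25, 0), (-0.18, 0.243, 0), (-0.18, 0.25, 0), (-0.15, 0.243, 0), (-0.15, 0.25, 0), (-0.12, 0.243, 0), (-0.12, 0.25, 0), (-0.095, 0.243, 0), (-0.095, 0.25, 0)] retreat [0.02, 0.04, 0.06, 0.08, 0.1, 0.12] up-retreat [0.02, 0.04, 0.06, 0.08]
50 grasp [True, True, True, True] hook [(-0.185, 0.243, 0), (-0.185, 0.25, 0), (-0.18, 0.243, 0), (-0.18, 0.25, 0), (-0.15, 0.243, 0), (-0.15, 0.25, 0), (-0.12, 0.243, 0), (-0.12, 0.25, 0), (-0.095, 0.243, 0), (-0.095, 0.25, 0)] retreat [0.02, 0.04, 0.06, 0.08, 0.1] up-retreat [0.02, 0.04, 0.06, 0.08]
52 grasp [True, True, True, True] hook [(-0.18, 0.25, 0), (-0.15, 0.243, 0), (-0.15, 0.25, 0), (-0.12, 0.243, 0), (-0.12, 0.25, 0), (-0.095, 0.243, 0), (-0.095, 0.25, 0)] retreat [0.02, 0.04, 0.06, 0.08, 0.1] up-retreat [0.02, 0.04, 0.06, 0.08]
54 grasp [True, True, True, True] hook [(-0.15, 0.243, 0), (-0.15, 0.25, 0), (-0.12, 0.243, 0), (-0.12, 0.25, 0), (-0.095, 0.243, 0), (-0.095, 0.25, 0)] retreat [0.02, 0.04, 0.06, 0.08] up-retreat [0.02, 0.04, 0.06]
```

```bash
python3 - <<'E'
from h import *; from bench import arm, eyes
np.set_printoptions(precision=3,suppress=True)
d={}
arm.move_ptp([BL[0],BL[1],.28],ori(BL[2]+np.pi/2,0) if 0 else ori(0,0)); arm.wait(.3); d["w1"]=eyes.get_image("wrist")
arm.move_ptp(place(BR,[-.17,0,.43])[0],ori(BR[2]+np.pi/2,0) if 0 else ori(0,0)); arm.wait(.3); d["w2"]=eyes.get_image("wrist")
arm.move_ptp(place(BK,[0,-.036,.29])[0],ori(BK[2],np.radians(48))); arm.wait(.3); d["w3"]=eyes.get_image("wrist")
pickle.dump(d,open("d1.pkl","wb"))
P={"w1":place(BL,[[0,0,.106],[0,0,.07]]),"w2":place(BR,[[-.15,0,.215],[-.167,.016,.215],[-.105,.065,.012]]),"w3":place(BK,[[0,0,.15],[0,.063,.15],[0,-.063,.15]])}
T=[]
for n in d:
    u=proj(d[n],P[n]); print(n,u.tolist(),d[n]["cam_to_world"][:3,3],d[n]["camera_matrix"][0])
    im=d[n]["img"][:,:,::-1].copy()
    for q in u: cv2.drawMarker(im,tuple(int(round(v)) for v in q),(0,0,255),0,9,1)
    T.append(cv2.resize(im,(400,250),interpolation=cv2.INTER_AREA))
st=arm.get_state(); print(st["clock"],st["joints"])
cv2.imwrite("pics/w.png",np.vstack([np.hstack(T[:2]),np.hstack([T[2],T[2]*0])]))
E
```

```text
w1 [[319.087930068924, 182.93991541020526], [319.0254551604591, 175.64022398905564]] [ 0.521 -0.188  0.427] [343.758   0.    318.219]
w2 [[337.62414695301476, 175.80693063126967], [322.80441922742, 159.94243941784836], [362.23703206338956, 112.89738383117407]] [0.563 0.066 0.577] [343.758   0.    318.219]
w3 [[168.9270848237923, 157.2047782690891], [158.09775594175352, 61.59695130797581], [178.39309318265907, 240.77639189770767]] [0.424 0.272 0.39 ] [343.758   0.    318.219]
4.9917 [ 0.427 -0.651  2.257 -0.333  0.749  0.455]
```

View pics/w.png

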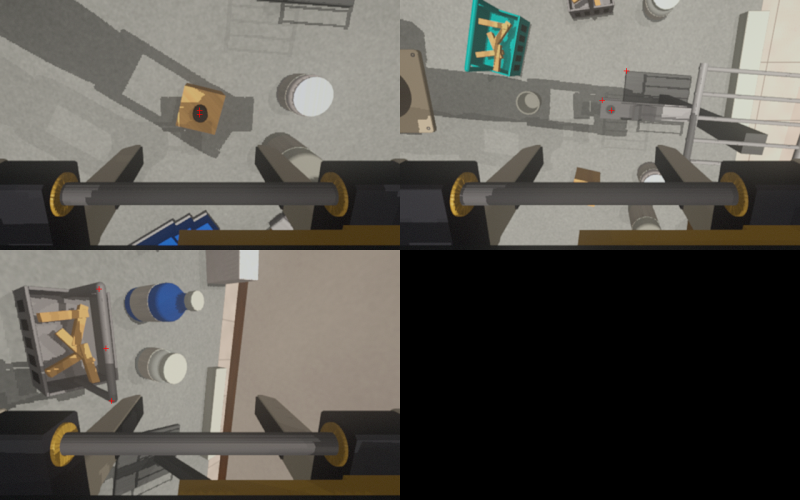

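The wrist views match the predictions: the knob is at about (319,181) in w1, the hole at about (337,176) in w2, and the bar in w3 is within about 3 px. I'll check the precise crops next.

```bash
python3 - <<'E'
from h import *
d=pickle.load(open("d1.pkl","rb"))
def crop(n,x,y,w,h,s):
    c=cv2.resize(d[n]["img"][y:y+h,x:x+w,::-1],None,fx=s,fy=s,interpolation=cv2.INTER_CUBIC)
    for k in range(0,w,10): cv2.line(c,(k*s,0),(k*s,4 if (x+k)%50 else 12),(0,0,255),1)
    for k in range(0,h,10): cv2.line(c,(0,k*s),(4 if (y+k)%50 else 12,k*s),(0,0,255),1)
    return c
a=np.vstack([crop("w1",270,130,100,75,4),crop("w2",290,130,100,75,4)])
cv2.imwrite("pics/w_c.png",np.hstack([a,crop("w3",80,50,100,150,4)]))
print(a.shape)
E
```

```text
(600, 400, 3)
```

View pics/w_c.png

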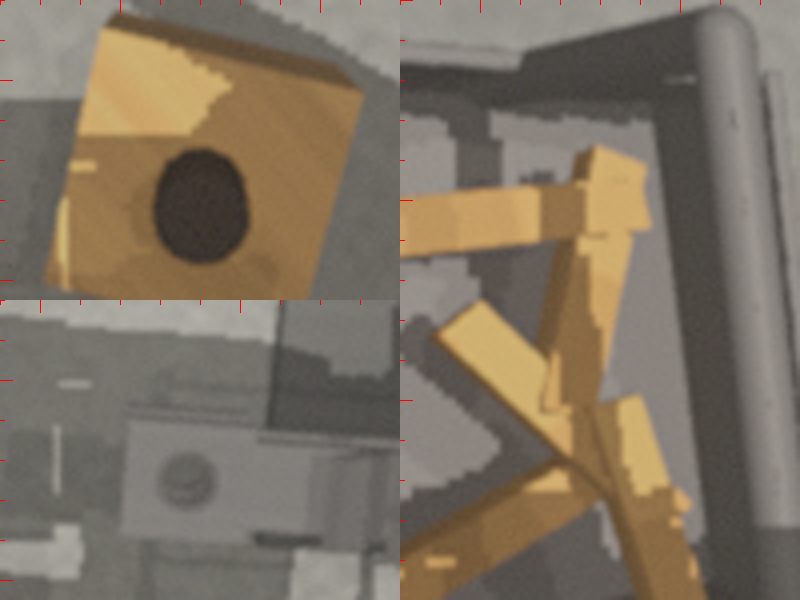

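Knob top centre is at w1 (320.2,184), hole mouth at w2 (337,175), and nose corners at (322,160) and (320,188.3). The bar axis passes through w3 (161.8,62) and (173.8,181), with its end at row ~51.

```bash
python3 - <<'E'
from h import *
np.set_printoptions(precision=4,suppress=True)
d=pickle.load(open("d1.pkl","rb"))
print("knob",ray(d["w1"],(320.25,184),.106),BL)
print("hole",ray(d["w2"],(337,175),.215),place(BR,[-.15,0,.215]))
a,b=ray(d["w2"],(322,160),.215),ray(d["w2"],(320,188.3),.215); print("nose",a,b,place(BR,[[-.167,.016,.215],[-.167,-.016,.215]]), "yaw",np.arctan2(-(a-b)[0],(a-b)[1]))
a,b=ray(d["w3"],(161.8,62),.15),ray(d["w3"],(173.8,181),.15); print("bar",a,b,"yaw",np.arctan2(-(a-b)[0],(a-b)[1]), "end",ray(d["w3"],(161.5,51),.15),place(BK,[[0,.063,.15],[0,.068,.15]]))
c,s=np.cos(BK[2]),np.sin(BK[2]); print("x in basket",[(p[0]-BK[0])*c+(p[1]-BK[1])*s for p in (a,b)])
E
```

```text
knob [ 0.5231 -0.259   0.106 ] [ 0.522 -0.258 -0.236]
hole [ 0.5827 -0.0051  0.215 ] [[ 0.5833 -0.006   0.215 ]]
nose [0.5666 0.0111 0.215 ] [ 0.5645 -0.0197  0.215 ] [[ 0.5674  0.0111  0.215 ]
 [ 0.5653 -0.0208  0.215 ]] yaw -0.06943601741462296
bar [0.5306 0.3138 0.15  ] [0.5397 0.234  0.15  ] yaw 0.11332658911958726 end [0.5304 0.3206 0.15  ] [[0.5282 0.3135 0.15  ]
 [0.5276 0.3185 0.15  ]]
x in basket [np.float64(0.002437235663875611), np.float64(0.0015798089633769145)]
```

```bash
cat >> h.py <<'E'
BK=np.array([.538,.252,.116]); BR=np.array([.733,-.0155,-.068]); KNOB=np.array([.523,-.2588]); HOLE=np.array([.583,-.0055])
E
python3 - <<'E'
from h import *; from bench import arm, eyes
np.set_printoptions(precision=3,suppress=True)
q=ori(BK[2],np.radians(48)); g=lambda z: place(BK,[0,-.036,z])[0]
print(arm.line_to(g(.22),q,v=.15), arm.line_to(g(.150),v=.08,threshold=10))
arm.close_gripper(); s=arm.get_state(); print(s["opening"],s["grip_force"],s["wrist_force"],s["position"])
arm.line_to(g(.252),v=.1); arm.wait(.3); s=arm.get_state(); print(s["clock"],s["opening"],s["wrist_force"],s["moment"],s["position"])
d={n:eyes.get_image(n) for n in ("scene","top")}; pickle.dump(d,open("d2.pkl","wb"))
cv2.imwrite("pics/lift.png",np.vstack([cv2.resize(d["scene"]["img"][100:250,250:450,::-1],(800,600))[:300*2][:,:]]))
E
```

```text
False False
0.009214763900814776 29.990706145763397 [ 0.813 -1.465  1.768] [0.542 0.216 0.15 ]
9.375 0.0091831887696208 [ 0.043 -0.336 -2.049] [-0.207  0.525  0.024] [0.542 0.216 0.251]
```

View pics/lift.png

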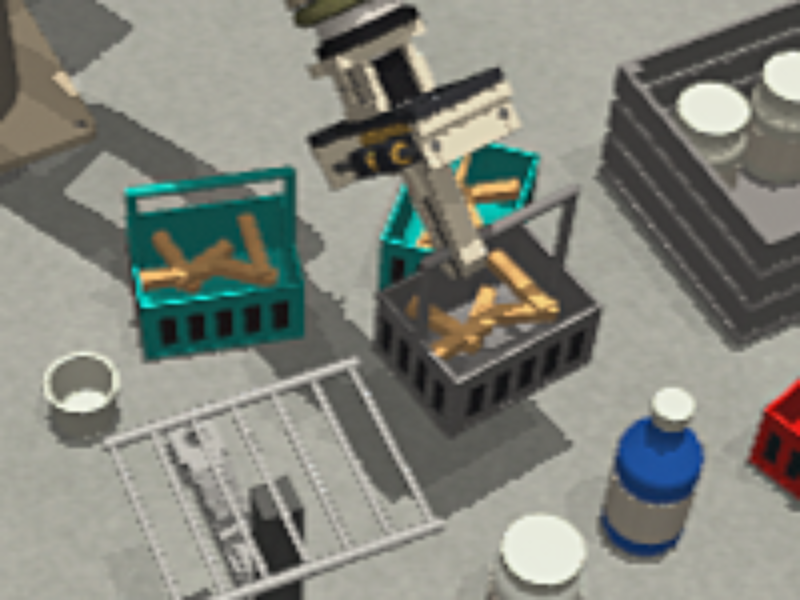

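The grey basket is held at its bar and lifted, and it is roughly upright with the rim visible. I'll fit its tilt in the grip.

```bash
python3 - <<'E'
from h import *
d=pickle.load(open("d2.pkl","rb"))["scene"]; tcp=np.array([.542,.216,.251])
B=np.array([[-.05,-.067,.07],[.05,-.067,.07],[.05,.067,.07],[0,.066,.153]])-[0,0,.15]
px=np.array([[344.25,173],[364.5,196.25],[400.5,177.5],[393.75,147.5]])
def f(p): # roll, pitch, yaw, offset along bar
    return (proj(d,R.from_euler("ZYX",[p[2],p[1],p[0]]).apply(B+[0,p[3],0])+tcp)-px).ravel()
r=least_squares(f,[0,0,.116,.036]); print(r.x,r.fun.round(1))
E
```

```text
[-0.07826474 -0.02721568  0.12941158  0.04163571] [-0.4  0.4 -0.3 -0.5  0.1  0.   0.4 -0.4]
```

```bash
python3 - <<'E'
from h import *; from bench import arm, eyes
np.set_printoptions(precision=3,suppress=True)
y=BR[2]; o=-.038; g=lambda x,z: place(BR,[x,o,z])[0]; st=lambda: (lambda s:print(s["clock"],s["position"],s["wrist_force"],s["opening"]))(arm.get_state())
arm.line_to(g(-.19,.25),ori(y,np.radians(48)),v=.1); st()
print(arm.line_to(g(-.15,.25),v=.07,threshold=8)); st()
print(arm.line_to(g(-.095,.25),ori(y,np.radians(52)),v=.06,threshold=8)); st()
d={n:eyes.get_image(n) for n in ("scene","top","wrist")}; pickle.dump(d,open("d3.pkl","wb"))
cv2.imwrite("pics/over.png",np.hstack([cv2.resize(d["scene"]["img"][150:300,250:400,::-1],(500,500))[:,:400],cv2.resize(d["top"]["img"][110:260,280:400,::-1],(400,500))]))
E
```

```text
12.1917 [ 0.541 -0.04   0.25 ] [ 0.135 -0.275 -2.753] 0.008879702813818504
False
12.9167 [ 0.581 -0.043  0.25 ] [-1.092 -0.466 -2.24 ] 0.009242117815515176
False
13.9833 [ 0.636 -0.047  0.25 ] [ 1.252 -0.74  -2.085] 0.009133930610819668
```

View pics/over.png

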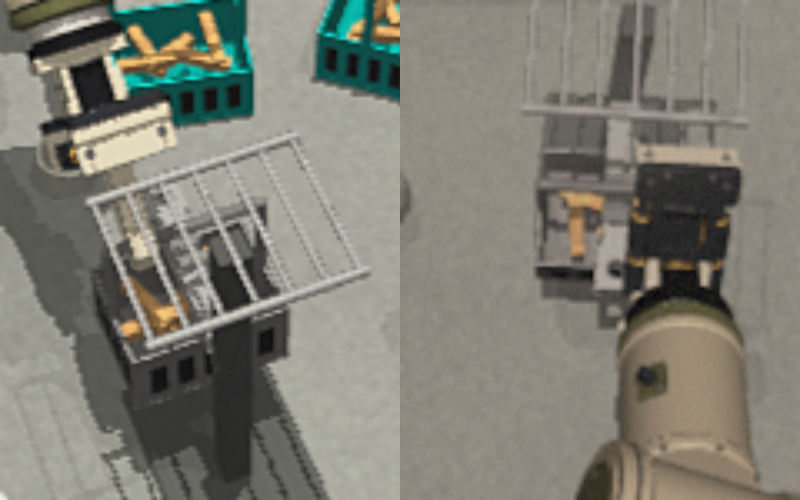

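The hook arm now passes between the uprights, with the bar over the notch and the hand clear of the shelf edge. Next I lower it, release and retreat.

```bash
python3 - <<'E'
from h import *; from bench import arm, eyes
np.set_printoptions(precision=3,suppress=True)
y=BR[2]; o=-.038; g=lambda x,z: place(BR,[x,o,z])[0]; st=lambda: (lambda s:print(s["clock"],s["position"],s["wrist_force"],s["opening"]))(arm.get_state())
print(arm.line_to(g(-.095,.223),v=.03,threshold=5)); st()
arm.let_go(); arm.wait(.4); st()
p=arm.get_state()["position"]
print(arm.line_to(p+.09*back(y,np.radians(52)),v=.08,threshold=8)); st()
arm.wait(.3); st()
d={n:eyes.get_image(n) for n in ("scene","top","wrist")}; pickle.dump(d,open("d4.pkl","wb"))
cv2.imwrite("pics/hung.png",np.hstack([cv2.resize(d["scene"]["img"][150:300,250:400,::-1],(500,500))[:,:400],cv2.resize(d["top"]["img"][110:260,280:400,::-1],(400,500))]))
E
```

```text
False
15.1833 [ 0.636 -0.047  0.223] [-2.749  0.553  1.48 ] 0.009067746969468
16.95 [ 0.636 -0.047  0.223] [-0.443 -0.191  0.319] 0.09289944964457232
False
18.225 [ 0.565 -0.042  0.278] [-0.287  0.008 -0.425] 0.09315845752884418
18.525 [ 0.565 -0.042  0.278] [ 0.334  0.918 -0.12 ] 0.09283687025793119
```

View pics/hung.png

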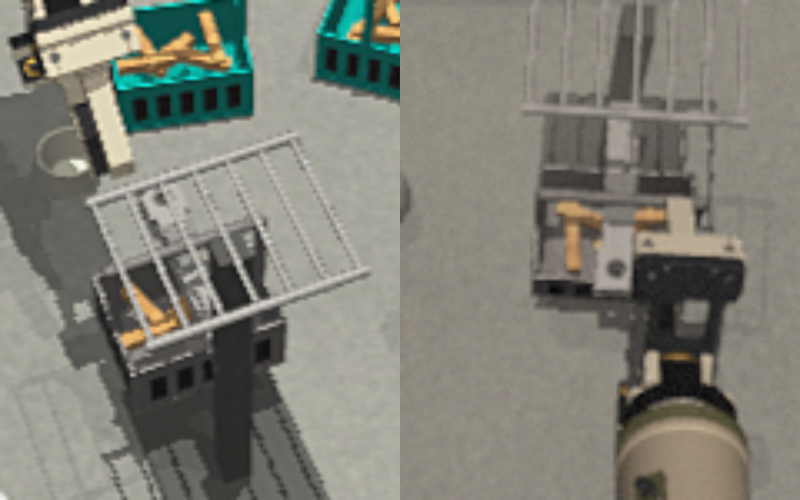

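The basket hangs in the notch with the bar level across the hook, and the fingers are clear. Next is the pin.

```bash
python3 - <<'E'
from h import *; from bench import arm, eyes
np.set_printoptions(precision=3,suppress=True)
st=lambda *a: (lambda s:print(*a,s["clock"],s["position"],s["wrist_force"],s["opening"],s["joints"][5]))(arm.get_state())
q=ori(BR[2]+np.pi/2,0)
p=arm.get_state()["position"]; arm.line_to(p+[-.0,-.02,.08],v=.12)
arm.move_ptp([.49,-.17,.34],q); st()
arm.move_ptp([*KNOB,.20],q); st()
print(arm.line_to([*KNOB,.094],v=.08,threshold=6)); st("down")
arm.close_gripper(); st("grip")
arm.line_to([*KNOB,.19],v=.08); st("up")
arm.line_to([*KNOB,.34],v=.15); arm.line_to([*HOLE,.34],v=.15); arm.wait(.3)
d={n:eyes.get_image(n) for n in ("scene","top","wrist")}; pickle.dump(d,open("d5.pkl","wb")); st("over")
w=d["wrist"]; u=proj(w,np.array([[*HOLE,.215],[*HOLE,.258]])); print(u)
top=cv2.resize(d["top"]["img"][140:240,300:400,::-1],(400,400)); sc=cv2.resize(d["scene"]["img"][150:250,250:350,::-1],(400,400))
cv2.imwrite("pics/pin.png",np.vstack([np.hstack([sc,top])[:400,:],cv2.resize(w["img"][:,:,::-1],(320,200))[:,:].repeat(1,0) if 0 else np.hstack([cv2.resize(w["img"][:,:,::-1],(320,200)),np.zeros((200,480,3),np.uint8)])]))
E
```

```text
20.9167 [ 0.49 -0.17  0.34] [-0.099  0.276 -0.264] 0.09303228178665156 -1.9344100067338388
21.6333 [ 0.523 -0.259  0.201] [0.4   0.167 1.641] 0.0926062646206989 -2.0494383754252326
False
down 23.1083 [ 0.523 -0.259  0.095] [ 0.042  0.043 -0.23 ] 0.09270931704584809 -2.0501604744260584
grip 24.1917 [ 0.523 -0.259  0.094] [-0.003 -0.717 -0.184] 0.023423650485175636 -2.050178945875674
up 25.5417 [ 0.523 -0.259  0.189] [ 0.116 -0.175 -0.601] 0.023468376651150688 -2.050159440036859
over 29.025 [ 0.583 -0.006  0.34 ] [-0.78  -0.125 -0.304] 0.023666342437195665 -1.6001728973772331
[[318.411 196.903]
 [318.38  212.444]]
```

View pics/pin.png

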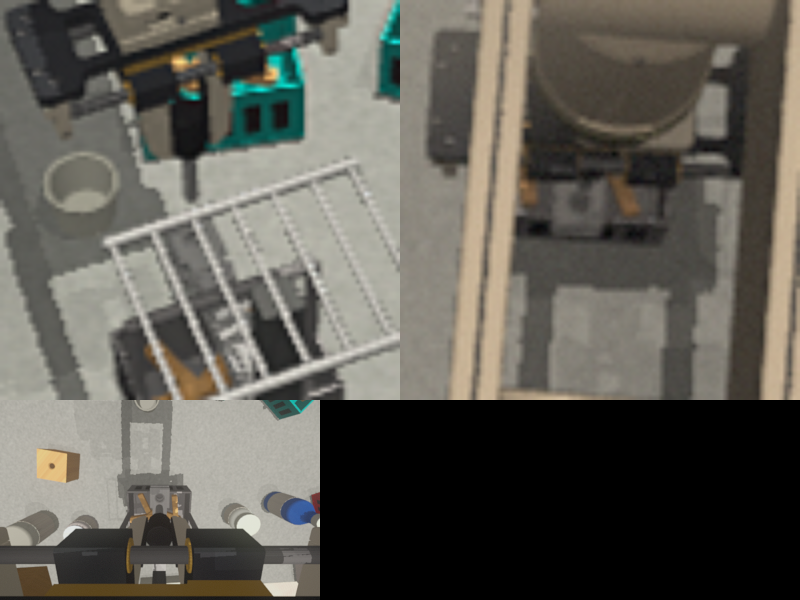

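The pin hangs upright in the fingers, the block is empty, and the basket is still on the hook. Next I insert the pin, stopping on contact force.

```bash
python3 - <<'E'
from h import *; from bench import arm
np.set_printoptions(precision=3,suppress=True)
st=lambda *a: (lambda s:print(*a,s["clock"],s["position"],s["wrist_force"],s["moment"],s["opening"]))(arm.get_state())
print(arm.line_to([*HOLE,.304],v=.1,threshold=6)); arm.wait(.2); st()
hit=arm.line_to([*HOLE,.275],v=.03,threshold=5); st(hit)
if not hit:
    hit=arm.line_to([*HOLE,.2395],v=.04,threshold=8); st(hit)
E
```

```text
False
29.7333 [ 0.583 -0.006  0.305] [-0.014 -0.758 -0.254] [ 0.057 -0.181 -0.107] 0.023360145320038647
False 30.85 [ 0.583 -0.006  0.275] [-0.192  0.009 -0.881] [ 0.031 -0.052 -0.004] 0.023403924722267645
False 31.8833 [ 0.583 -0.006  0.24 ] [ 0.344  0.045 -1.482] [ 0.055 -0.165  0.02 ] 0.02353364768641278
```

```bash
python3 - <<'E'
from h import *; from bench import arm, eyes
np.set_printoptions(precision=3,suppress=True)
st=lambda *a: (lambda s:print(*a,s["clock"],s["position"],s["wrist_force"],s["opening"]))(arm.get_state())
st(arm.line_to([*HOLE,.235],v=.02,threshold=6))
arm.let_go(); arm.wait(.3); st()
st(arm.line_to([*HOLE,.36],v=.1,threshold=8))
arm.line_to([.45,-.1,.42],v=.2); arm.move_ptp([.35,-.35,.40],ori(BR[2]+np.pi/2,0)); arm.wait(.5)
d={n:eyes.get_image(n) for n in ("scene","top")}; pickle.dump(d,open("d6.pkl","wb")); st("away")
# knob measurement: darkest blob near expected knob
for n in d:
    e=proj(d[n],np.array([[*HOLE,.251],[*HOLE,.215],[*KNOB,.106]])); x,y=e[0].astype(int)
    g=d[n]["img"][y-12:y+15,x-12:x+13].max(2); m=(g<60).astype(np.uint8)
    k,l,s,c=cv2.connectedComponentsWithStats(m); print(n,e.round(1).tolist(),[(s[i,4],(c[i]+[x-12,y-12]).round(1).tolist()) for i in range(1,k) if s[i,4]>5])
    print(g[::2,::2])
E
```

```text
True 32.0917 [ 0.583 -0.006  0.239] [-0.519 -0.254  5.447] 0.023372239386732534
33.5833 [ 0.583 -0.005  0.238] [0.255 0.034 0.432] 0.09289675077049545
False 34.9583 [ 0.583 -0.005  0.359] [-0.051 -0.402 -0.599] 0.09293928622014708
away 37.625 [ 0.35 -0.35  0.4 ] [ 0.255  0.096 -0.256] 0.09286688004828382
scene [[297.5, 201.5], [298.1, 209.3], [208.0, 248.8]] [(np.int32(14), [297.2, 200.1]), (np.int32(9), [301.4, 206.3]), (np.int32(27), [296.7, 209.0])]
[[133  66  79 102 108 125 117 188 186 184 180 176 178]
 [176 182 180 172 175 173 169 169 172 167 170 171 174]
 [179 173 174 173 170 174 173 165 165 168 170 168 175]
 [173 168 174 177 174 170 174 175 174 171 175 176 179]
 [175 176 171 174 173 175 178 175 176 173 169 176 169]
 [170 171 172 166 179 116  24  22 147 172 173 188 206]
 [176 170 171 171 156  22  51  76 200 208 206 151 122]
 [170 171 169 175 123 190 218 204 155 108 109 178 204]
 [169 136 195 210 202 158 103 147   0 166 175 176 153]
 [217 192 147  91 111   2   3 208   8 177 174 176 129]
 [ 97 106 183 148 201   4  21 150 137 172 181 172 176]
 [172 181 190 122  91  70  16   0 213 
[... 348 characters left out ...]
19 125 103 104 108 113 112 107 117 107]
 [158  79  76 104 168 167 169 164 168 104  94  75  76]
 [160  68  70  77 155 174 175 174 158 176 209 118  77]
 [163 130 109 178 173 166 149 152 144 112 205 169  64]
 [153 125 127 180 147  40  42  45 115  89 178 202 136]
 [173 125 126 160 115  51  50  51  39 114 143 191 163]
 [183 122 131 163  58  54  57  51  36 143  97 190 189]
 [155 131 134 167  60  38  52  50  60 145  97 180 195]
 [ 91 129 120 176 137  12  19  28 152 139  96 118 201]
 [ 91  96 124 166 182 156 116 153 167 124 134 115 114]
 [ 14  28  64 158 154 161 144 152 158  51  32  45  37]
 [ 32  30  44 101  71  74  77  83  71   8  32  49  18]
 [ 84  79  77  72  73  68  67  62  55  59  66  60  52]]
```

The knob sits at its home position: the top-view blob is at (345.1,188.0) against a predicted (345.2,188.1), and contact came exactly at shoulder height. A quick numeric check of the basket's bar and rim comes before handing in.

```bash
python3 - <<'E'
from h import *
d=pickle.load(open("d6.pkl","rb"))["top"]; g=cv2.cvtColor(d["img"],cv2.COLOR_RGB2GRAY)
for y in (-.05,-.04,-.03,.03,.04,.05):
    u=proj(d,place(BR,[-.095,y,.223]))[0]; x,r=u.round().astype(int); print(y,u.round(1),g[r-7:r+8,x])
u=proj(d,place(BR,[[-.095-.05,.067,.143],[-.145,-.067,.143]])); print(u.round(1))
for q in u: x,r=q.round().astype(int); print(g[r-6:r+7,int((x+345)/2)], g[r-3,x-8:x+9])
d0=pickle.load(open("d0.pkl","rb"))["top"]["img"].astype(int)
for n,p in (("det",(462,165)),("tin",(417,160)),("cup",(348,270)),("jar",(269,164)),("soft",(230,172))):
    x,r=p; print(n,np.abs(d["img"][r-18:r+18,x-18:x+18].astype(int)-d0[r-18:r+18,x-18:x+18]).mean())
E
```

```text
-0.05 [364.8 169.5] [ 77  53  50  47  46  58 102 120  98 118 171 169 146  74  50]
-0.04 [361.  169.3] [120  54  47  53  55  54  82 130 133  88 113 165 165 141  67]
-0.03 [357.2 169.1] [102  52  58  55  54  47  81 126 119  84  93 145 165 146  87]
0.03 [334.4 167.9] [ 89  60  65  63  61  70 103 124 105  79 100 150 171 149  94]
0.04 [330.6 167.7] [ 63  67  64  61  60  79 124 131  92 117 168 168 169 153 108]
0.05 [326.8 167.5] [137  61  64  67  67  63  87 124 124  87 103 154 161 138  90]
[[319.2 192.3]
 [367.3 194.9]]
[155 159 168 161 125  67  86 110  80  43  34  32  39] [138 139 137 138 139 143 144 143 111 131 111 104 124 122 121 127 121]
[151 161 162 150 129 101 125  37  43  33  37  58  79] [142 131 126 126 117  74  29 134 134 125 134 131 131 132 130 138 143]
det 3.2222222222222223
tin 3.7111625514403292
cup 3.590792181069959
jar 3.773405349794239
soft 3.5560699588477367
```

The bar lies exactly on the predicted line on both sides of the hook, so it is seated and level. The bystanders haven't moved, so I'm handing in.

```bash
python3 -c "
from bench import arm
print(arm.job_done())"
```

```text
the job is handed in; nothing more can be done
None
```

The basket hangs by its handle in the hook's notch, the retaining pin is pushed fully home through both nose plates, the bystanders are unmoved by image comparison, and the job was handed in at about 38 s; the judge's verdict was not shown.

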